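Open the filter well of the air filter unit

TASK

Open the air filter unit beside the analyser for its filter change: press the snap tab at its front right down so that the lid springs out of its catch, then push the lid by its thumb step straight back along its guides, off its seat, until the filter below is completely uncovered. Leave the lid lying on the unit's rear deck. Only press and push with the fingertips: do not lift or carry anything, and do not disturb the other things on the bench.

Things in the scene. Friction and masses are not known exactly. Their poses are not given: they have to be found in the camera images.
- filter_unit: the air filter unit: low light grey housing fixed to the bench, 226 mm long (its x), 112 wide (its y), 72 high; origin on the bench, under its middle. Its +x is the way the lid slides. x = -104 to -58 mm: nose with the snap tab; -52 to 24: lid on its seat (the rim round the filter well); behind it the flat rear deck with an end stop at x = 116. Seat and deck are level, 60 mm above the bench
- well (a point): middle of the mouth of the filter well, 60 mm above the bench, x = -10 mm of the unit; the mouth is open from x = -38 to 18 mm and 72 mm wide (y), with the pleated filter in it. Guides along both sides of seat and deck (88 mm between them) have lips that reach over the lid's edges: 76 mm between the lips, tops 71.5 mm above the bench. So the lid can only slide
- filter_lid: dark grey lid, loose, 76 mm long (x), 84 wide (y), 0.1 kg; origin at the centre of its underside, axes as the unit's. Latched: at x = -14 mm of the unit, 60 mm above the bench. Top of its middle 10 mm above the origin, edges 6 mm. Freed, it springs some 15 mm to +x, then slides easily (1 to 2 N). The well is fully open when its origin is past x = 56 mm; at the end stop it is at 78 mm
- lid_step (a point): middle of the upper front edge of the thumb step on the lid, 82 mm above the bench. The step's front is an upright face towards the tab, 56 mm wide (y), 12 high above the lid's middle, at x = +4 mm of the lid (-10 of the unit when latched); its back slopes down. Before it (tab side) come 20 mm of flat lid, then 22 mm of lower front edge with the window for the hook
- snap_tab (a joint): travel of the snap tab in m: 0 up (latched), 0.008 right down. It goes straight down against a spring (2.4 N at first, 5.6 N at the bottom; friction of its hook adds up to 3 N) and comes up again when let go. Its hook stands in the lid's window and holds the lid until the tab is down by about 6 mm
- tab_pad (a point): middle of the top of the snap tab's dark grey ribbed thumb pad, 28 mm (x) by 40 mm (y), at x = -78 mm of the unit; 76 mm above the bench when up, 68 mm when down. The lid's front edge is 26 mm behind it. Two fixed blocks for the lid's ejector pins flank it (from 27 mm to either side, tops 68 mm above the bench); the rest of the nose is 60 mm high
- spare_filter: the spare filter cassette, 52 x 68 x 22 mm, lying left of the unit; a bystander; origin at the centre of its underside
- bottle_big: reagent bottle with a cap, 68 mm across, 120 mm high, at the back of the bench; a bystander; origin at the centre of its underside
- bottle_small: brown reagent bottle with a cap, 48 mm across, 78 mm high, left of the unit; a bystander; origin at the centre of its underside
- labels: roll of labels lying flat, 74 mm across, 30 mm high, behind the unit; a bystander; origin at the centre of its underside
- driver: screwdriver, 167 mm long, lying in front of the unit on its right; a bystander; origin at the centre of its underside
- kitchen_timer: small bench timer, 44 x 64 x 33 mm, in front on the left; a bystander; origin at the centre of its underside
- mouse: computer mouse, 95 x 82 x 43 mm, on the left; a bystander; origin at the centre of its underside

How it is judged (in metres and radians):
On the way, in this order (a step that is already met when the one before it is completed fails the run):
1. the snap tab is pressed in by 4 mm or more (value of joint snap_tab above 0.004 m).
2. the released lid has left its catch (more than 10 mm along the unit) (x of filter_lid in the frame of filter_unit above -0.004 m).
3. the filter well is completely uncovered (x of filter_lid in the frame of filter_unit above 0.056 m).
At the end, for the whole second after the job is handed in: the lid lies at rest and flat (within 4.6 degrees) on the unit's rear deck, between the guides and before the end stop, at least 70 mm from its latched place so that no part of it is over the filter well; the snap tab is up again (x of filter_lid in the frame of filter_unit between 0.056 and 0.083 m and z of filter_lid in the frame of filter_unit between 0.056 and 0.064 m and y of filter_lid in the frame of filter_unit between -0.006 and 0.006 m and angle between filter_lid's own z axis and vertical below 0.08 rad and linear speed of filter_lid below 0.01 m/s and value of joint snap_tab below 0.0025 m); the robot touches nothing.
It fails at once if the lid is lifted or tipped up (more than 10 mm above seat level, or tilted by more than 11 degrees) (z of filter_lid in the frame of filter_unit above 0.07 m or angle between filter_lid's own z axis and vertical above 0.2 rad).
It fails at once if a bystander is disturbed (moved by more than 15 mm) (distance of any of spare_filter, bottle_big, bottle_small, labels, driver, kitchen_timer, mouse from where it was at the start of the episode above 0.015 m).
It also fails if it takes over 38 s, if anything falls off the work surface, if the arm or the gripper's body presses on something with over 40 N, if the wrist force passes 120 N, or if a joint passes its speed limit or range.

ROBOT

A 6-joint arm with a two-finger parallel gripper is mounted at the origin on a cart in front of the work surface, level with it; the furniture and walls round the work are solid. World frame = base frame: x ahead of the robot, y to its left, z up, the work surface at z = 0. Lengths are in mm, angles in degrees, forces in N, time in s.
With the tool pointing down it reaches from about 325 to 750 mm from the base axis. Payload 7.6 kg.
Tool frame: the origin (TCP) lies at the very end of the fingers, on their centre line; the grasp point (between the pads) lies 19 mm behind it (ctrl.grasp_offset is the distance from the TCP to the grasp point, in mm); z points along the fingers, y is the line along which they close (so a half turn about z gives the same grasp; the last joint's range is limited). The gripper opens to 85 mm and grips with 20 to 120 N. Pads are 22 mm wide; open, the fingers measure 114 mm over their backs; the gripper's body (76 mm by 85 mm) begins 54 mm behind the grasp point. The pads swing forward as they close: fully open they stand 13 mm farther back than shut.
Start: joints at [-77.137, 2.991, 80.254, -0, 96.75, -4.028], TCP at [152.562, -502.365, 231.323] pointing down, gripper open.
Joint ranges: [-166.34, 166.34], [-52.06, 124.39], [6.96, 135.62], [-60.46, 240.46], [14.63, 156.25], [-167.68, 167.68]. Speed limits (degrees/s): [147.25, 147.25, 172.46, 180, 180, 180].

INTERFACE

Orientations are given as [roll, pitch, yaw] about the fixed x, y, z axes, in that order (R = Rz(yaw) Ry(pitch) Rx(roll)).
In Python, from rig import ctrl, camera, camera_model, workorder gives the robot as it stands.
- The arm moves only by the shell command python3 -m handwheel 'ROWS'. ROWS is JSON, a list of rows, each an object with "translation": the shift along the world's x, y, z in cm, a list of three; "rotation": the turn, a rotation vector about the world's x, y, z in rad, a list of three; "jaw": the opening, from 0 (shut) to 1 (fully open). In form: [{"translation": [dx, dy, dz], "rotation": [rx, ry, rz], "jaw": jaw}, ...]. A call has 1 to 12 rows; each row is the pose to reach, as a shift and turn from the pose commanded when the call began; what a row does not reach only later rows make up. A row lasts 1/10 s, in which the tool goes at most 50 mm and 8.59 degrees, less where a joint would pass 70% of its speed; a pose out of reach is approached as far as the arm can. A call with a gripper value outside its range is refused whole. The fingers move at their own pace and stop on an object; the grip force is fixed at half the most. Time passes only in rows, so rows that repeat a pose let the fingers close. It gives the time, the measured TCP pose, the force, the opening and the grip force at its end, in the units of the state.
- ctrl.get_obs(): the state, without advancing time (a new reading comes with each control period).
- camera(name): name is "side" or "top"; returns the picture (420x560x3 uint8, red, green, blue); there is no depth.
- camera_model(name): a dict with "intrinsics" (3x3 intrinsics, pixels), "cam_to_world" (4x4, takes a point from camera to world coordinates). Camera axes: x right, y down, z forward; pixel columns grow to the right and rows downward; lengths in mm; the calibration is good to about 2 mm. A picture is of the moment at which its call begins. camera_model takes no time and is no camera call.
- workorder.close_job(): hands the job in; it is judged then, once.
The state is a dict: "time_s": time; "joint_pos": joint angles; "qvel": joint speeds; "joint_torque": joint torques, N m; "eef_pos": TCP position; "tcp_rot": TCP orientation; "force": force on the tool from outside, world axes, zero at the start; "wrist_torque": the same for the moment, N m; "width": finger opening in mm; "finger_force": force on a finger pad.
Only numpy, scipy, OpenCV 4.12 (cv2) and the standard library are available. Lean on these libraries where they do the work, as an engineer would, in place of code of your own. Each camera call takes 0.05 s, during which the arm holds its last target. There are 200 camera calls.

## Working session

There is one attempt and no reset: what is moved stays moved. The work goes in short steps, Python scripts to look and compute and a shell command to move; the robot and the scene stay as the last step left them, time stands still between calls to the robot, and variables do not carry over. Pictures are saved under pics/ and viewed, at most 10 in all, crops included, and the job is handed in when it is done.

```bash
mkdir -p pics; python3 - <<'E'
from rig import ctrl,camera,camera_model
import cv2
for n in("top","side"):
    cv2.imwrite(f"pics/{n}0.png",camera(n)[:,:,::-1]); m=camera_model(n); print(m)
o=ctrl.get_obs();print(o)
E
```

```text
{'intrinsics': array([[490.80671746,   0.        , 275.75346493],
       [  0.        , 490.80671746, 200.72497317],
       [  0.        ,   0.        ,   1.        ]]), 'cam_to_world': array([[-9.54535991e-03, -9.92410482e-01,  1.22598210e-01,
         4.15071336e+02],
       [-9.99937540e-01,  1.01860352e-02,  4.60010293e-03,
         3.58445014e+02],
       [-5.81398004e-03, -1.22546642e-01, -9.92445725e-01,
         1.01078221e+03],
       [ 0.00000000e+00,  0.00000000e+00,  0.00000000e+00,
         1.00000000e+00]])}
{'intrinsics': array([[424.29998339,   0.        , 277.20048149],
       [  0.        , 424.29998339, 214.94394986],
       [  0.        ,   0.        ,   1.        ]]), 'cam_to_world': array([[-6.57344583e-01, -5.77339529e-01,  4.84331672e-01,
         6.15018634e+01],
       [-7.53567954e-01,  4.98657485e-01, -4.28341046e-01,
         7.52817871e+02],
       [ 5.78260421e-03, -6.46544493e-01, -7.62854364e-01,
         7.92623203e+02],
       [ 0.00000000e+00,  0.00000000e+00,  0.00000000e+00,
         1.00000000e+00]])}
{'time_s': 0.1, 'joint_pos': array([-7.71399411e+01,  3.02329013e+00,  8.03073210e+01, -2.48080762e-03,
        9.67498610e+01, -4.02930091e+00]), 'qvel': array([-0.01639767, -0.00801654, -0.15035108,  0.03423863,  0.01976515,
       -0.03394188]), 'joint_torque': array([ 8.17748733e-04, -3.82581067e+01, -3.60985065e+01, -5.69501753e-05,
        4.78819667e-03, -5.88505287e-06]), 'eef_pos': array([ 152.46277247, -502.0904033 ,  230.5585248 ]), 'tcp_rot': array([-1.79919554e+02, -3.19657617e-03,  1.68890677e+01]), 'force': array([-0.06738783,  0.04510749,  0.01133683]), 'wrist_torque': array([ 0.01634429, -0.01089774,  0.05423315]), 'finger_force': 0.0, 'width': 85.40218114723984}
```

View pics/top0.png

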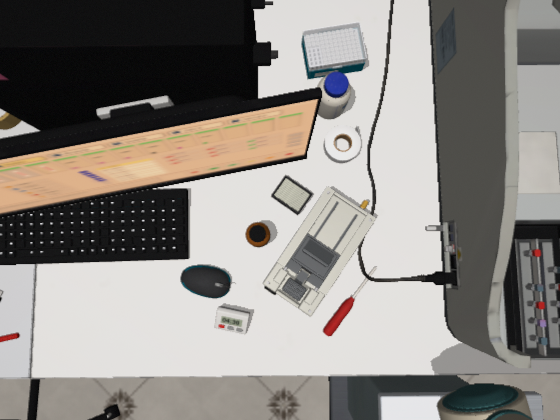

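View pics/side0.png

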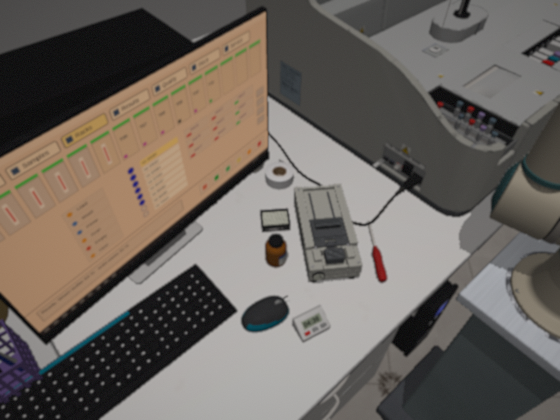

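The top picture shows the unit from its nose at about (290,290) to its rear end at (350,200), with the lid at about (318,255). The driver is at (345,310), the small bottle at (258,233) and the timer at (232,320). I'll enlarge the unit and measure the dark parts.

```bash
cat > h.py <<'E'
import numpy as np,cv2
from rig import ctrl,camera,camera_model
def cast(n,px,z):
    m=camera_model(n);T=m["cam_to_world"];d=T[:3,:3]@np.linalg.solve(m["intrinsics"],[px[0],px[1],1.])
    return T[:3,3]+d*(z-T[2,3])/d[2]
def proj(n,p):
    m=camera_model(n);T=m["cam_to_world"];q=m["intrinsics"]@(T[:3,:3].T@(np.asarray(p,float)-T[:3,3]));return q[:2]/q[2]
E
python3 - <<'E'
from h import *
im=cv2.imread("pics/top0.png")
c=im[180:325,250:390];cv2.imwrite("pics/top0c.png",cv2.resize(c,None,fx=4,fy=4,interpolation=cv2.INTER_CUBIC))
g=cv2.cvtColor(im,cv2.COLOR_BGR2HSV)
m=((g[:,:,2]<125)&(g[:,:,1]<70)).astype(np.uint8);r=np.zeros_like(m);r[190:310,265:370]=1
n,l,s,ce=cv2.connectedComponentsWithStats(m*r)
for i in range(1,n):
    if s[i,4]>60:
        p=np.argwhere(l==i)[:,::-1].astype(np.float32);b=cv2.minAreaRect(p);print(s[i],ce[i],b)
        for z in(70,76):print(z,cast("top",ce[i],z),[cast("top",q,z)[:2].round(1) for q in cv2.boxPoints(b)])
E
```

```text
[272 190  41  25 185] [292.94594595 201.65405405] ((291.58599853515625, 194.5980224609375), (33.5201416015625, 26.37339210510254), 34.695152282714844)
70 [529.13964355 329.63312209  70.        ] [array([540.8, 373.3]), array([583. , 343.7]), array([545. , 290.9]), array([503.2, 320.5])]
76 [528.41215334 329.81687487  76.        ] [array([540. , 373.2]), array([582. , 343.8]), array([544.2, 291.3]), array([502.7, 320.8])]
[ 282  202   75   99 2101] [310.95335554 263.07710614] ((318.30767822265625, 252.0384521484375), (39.93841552734375, 104.00629425048828), 33.690067291259766)
70 [411.1882637  297.04060161  70.        ] [array([372.2, 369.8]), array([536.1, 256.9]), array([492.6, 194.2]), array([330.5, 307.7])]
76 [411.21302866 297.43221879  76.        ] [array([372.5, 369.8]), array([535.3, 257.6]), array([492.1, 195.2]), array([331., 308.])]
[358 237  12  43 131] [362.00763359 260.9389313 ] ((362.60247802734375, 258.4996643066406), (42.29484939575195, 8.24024772644043), 82.69424438476562)
70 [414.2953669  199.97333625  70.        ] [array([457.8, 210.4]), array([459.7, 194.8]), array([380.3, 187.1]), array([378.5, 202.6])]
76 [414.30031578 200.98401657  76.        ] [array([457.6, 211.4]), array([459.4, 195.8]), array([380.6, 188.2]), array([378.8, 203.6])]
```

View pics/top0c.png

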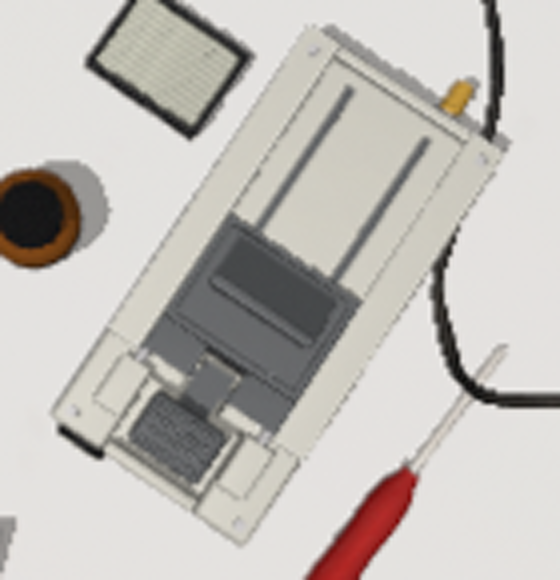

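The crop shows the ribbed pad centred at crop (180,437), which is full-image (295,289). The step's front edge runs from about crop (212,280) to (310,343). The housing corners are at crop (315,27), (508,145), (55,410) and (243,545). I'll cast these and fit the unit frame rigidly.

```bash
python3 - <<'E'
from h import *
P=[((180,437),(-78,0,76)),((261,311),(-10,0,82)),((315,27),(122,56,72)),((508,145),(122,-56,72)),((55,410),(-104,56,60)),((243,545),(-104,-56,60))]
W=np.array([cast("top",(250+(u+.5)/4-.5,180+(v+.5)/4-.5),b[2])[:2] for (u,v),b in P]);B=np.array([b[:2] for _,b in P],float)
# rigid fit
w=W-W.mean(0);b=B-B.mean(0);th=np.arctan2((b[:,0]*w[:,1]-b[:,1]*w[:,0]).sum(),(b*w).sum())
R=np.array([[np.cos(th),-np.sin(th)],[np.sin(th),np.cos(th)]]);t=W.mean(0)-R@B.mean(0)
print("yaw",np.degrees(th),"origin",t);print((W-(B@R.T+t)).round(1));print(W.round(1))
for x,z in((-78,76),(-10,82)):
    p=R@[x,0]+t;print(x,p.round(1),proj("side",[*p,z]))
im=cv2.imread("pics/side0.png")
c=im[175:290,270:390].copy();cv2.imwrite("pics/side0c.png",cv2.resize(c,None,fx=5,fy=5,interpolation=cv2.INTER_CUBIC))
E
```

```text
yaw -34.615705654283936 origin [428.91891199 284.57703524]
[[-1.3  0.1]
 [ 1.1  0. ]
 [-3.2 -0.5]
 [ 2.3  0.5]
 [ 0.7 -1.7]
 [ 0.3  1.7]]
[[363.5 328.9]
 [421.8 290.3]
 [557.9 260.8]
 [499.8 169.6]
 [375.9 388. ]
 [311.9 299.3]]
-78 [364.7 328.9] [333.43950653 252.21323574]
-10 [420.7 290.3] [327.48866668 224.88423676]
```

View pics/side0c.png

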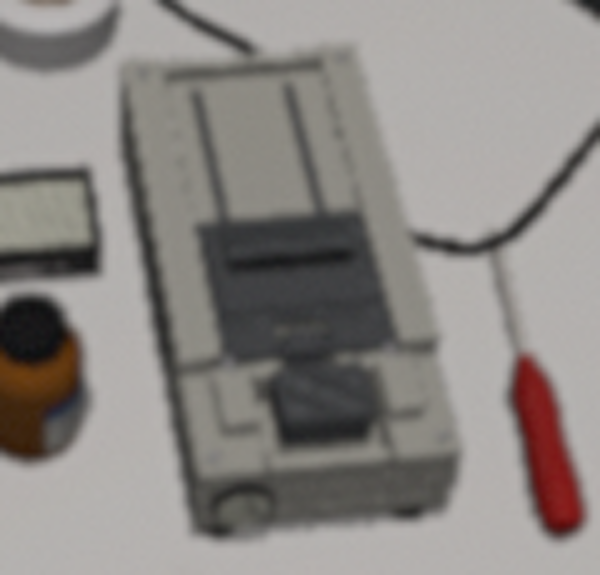

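The side view agrees with the fit to about 2 px: pad near (335,253) and step near (328,226). The unit's yaw is -34.6°. The swing has to pass the analyser on the right, so I'll triangulate its height from matching features before moving.

```bash
python3 - <<'E'
from h import *
for n in("top","side"):
    im=cv2.imread(f"pics/{n}0.png");g=cv2.cvtColor(im,cv2.COLOR_BGR2HSV)
    m=(((g[:,:,0]<8)|(g[:,:,0]>172))&(g[:,:,1]>150)&(g[:,:,2]>100)).astype(np.uint8);m[:,:400]=0
    k,l,s,c=cv2.connectedComponentsWithStats(m);print(n,[(c[i].round(1).tolist(),int(s[i,4])) for i in range(1,k) if s[i,4]>4])
def at(px):
    print(px,[(z,proj("side",cast("top",px,z)).round(0).tolist(),cast("top",px,z)[:2].round(0).tolist()) for z in(0,100,200,300,400)])
for p in((537,253),(432,10),(440,270),(450,325),(505,350),(320,92),(305,157)):at(p)
a=cv2.imread("pics/top0.png")[:,400:];b=cv2.imread("pics/side0.png")[:280,240:]
a=cv2.resize(a,None,fx=1.4,fy=1.4);b=cv2.resize(b,None,fx=1.7,fy=1.7)
o=np.zeros((588,800,3),np.uint8);o[:a.shape[0],:a.shape[1]]=a;o[:b.shape[0],230:230+b.shape[1]]=b[:, :570];cv2.imwrite("pics/an.png",o)
E
```

```text
top [([537.2, 252.6], 44), ([541.1, 304.9], 43)]
side [([548.0, 62.0], 25), ([439.9, 103.2], 10), ([470.7, 108.1], 9), ([472.0, 120.4], 11)]
(537, 253) [(0, [439.0, 158.0], [427.0, -169.0]), (100, [439.0, 138.0], [426.0, -117.0]), (200, [439.0, 113.0], [425.0, -65.0]), (300, [439.0, 84.0], [423.0, -13.0]), (400, [439.0, 46.0], [422.0, 40.0])]
(432, 10) [(0, [265.0, 99.0], [954.0, 19.0]), (100, [267.0, 82.0], [901.0, 53.0]), (200, [270.0, 62.0], [848.0, 86.0]), (300, [274.0, 37.0], [794.0, 120.0]), (400, [278.0, 5.0], [741.0, 153.0])]
(440, 270) [(0, [404.0, 199.0], [394.0, 30.0]), (100, [405.0, 176.0], [396.0, 63.0]), (200, [405.0, 149.0], [399.0, 95.0]), (300, [406.0, 116.0], [401.0, 128.0]), (400, [407.0, 74.0], [403.0, 160.0])]
(450, 325) [(0, [444.0, 221.0], [285.0, 16.0]), (100, [444.0, 197.0], [298.0, 50.0]), (200, [444.0, 168.0], [311.0, 83.0]), (300, [444.0, 133.0], [324.0, 117.0]), (400, [443.0, 89.0], [336.0, 151.0])]
(505, 350) [(0, [486.0, 211.0], [235.0, -91.0]), (100, [485.0, 188.0], [253.0, -47.0]), (200, [484.0, 160.0], [271.0, -2.0]), (300, [483.0, 125.0], [289.0, 42.0]), (400, [482.0, 82.0], [306.0, 87.0])]
(320, 92) [(0, [239.0, 163.0], [773.0, 267.0]), (100, [242.0, 143.0], [737.0, 276.0]), (200, [246.0, 118.0], [702.0, 285.0]), (300, [250.0, 88.0], [666.0, 294.0]), (400, [256.0, 50.0], [631.0, 303.0])]
(305, 157) [(0, [262.0, 198.0], [632.0, 301.0]), (100, [265.0, 176.0], [610.0, 307.0]), (200, [269.0, 148.0], [589.0, 312.0]), (300, [273.0, 115.0], [567.0, 318.0]), (400, [279.0, 73.0], [546.0, 324.0])]
```

View pics/an.png

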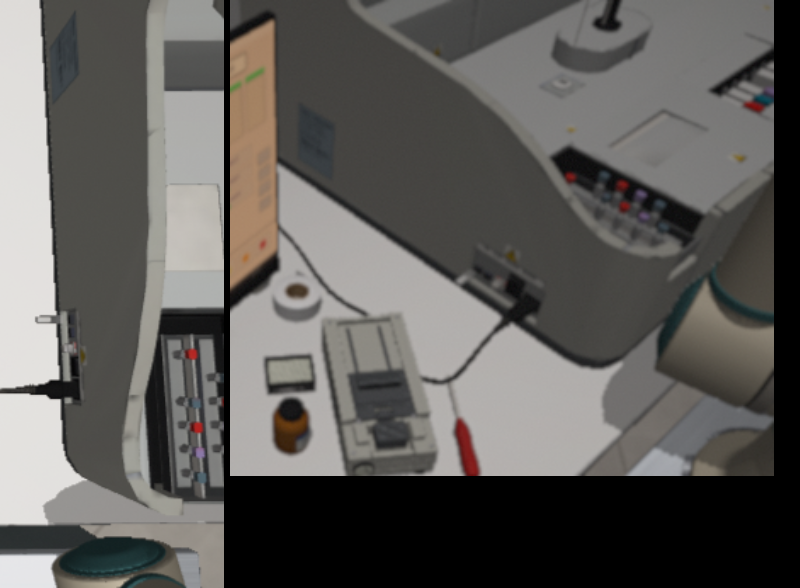

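The analyser's left rim is about 220 to 300 mm high near x = 275 to 400 and rises towards the back. I'll go up first, shut the fingers, then cross high and close to the base.

```bash
python3 -m handwheel '[{"translation":[0,0,5],"rotation":[0,0,0],"jaw":0},{"translation":[0,0,10],"rotation":[0,0,0],"jaw":0},{"translation":[0,0,15],"rotation":[0,0,0],"jaw":0},{"translation":[0,0,20],"rotation":[0,0,0],"jaw":0},{"translation":[0,0,23],"rotation":[0,0,0],"jaw":0},{"translation":[0,0,23],"rotation":[0,0,0],"jaw":0}]'
```

```text
time_s: 0.7
eef_pos: [152.6, -502.4, 466.2]
tcp_rot: [179.5, 0.0, 16.9]
force: [-0.3, 0.1, -0.4]
width: 0.4
finger_force: 0.0
```

```bash
python3 -m handwheel '[{"translation":[2.5,4.5,0],"rotation":[0,0,0.13],"jaw":0},{"translation":[5,9,0],"rotation":[0,0,0.26],"jaw":0},{"translation":[7.5,13.5,0],"rotation":[0,0,0.39],"jaw":0},{"translation":[10,18,0],"rotation":[0,0,0.52],"jaw":0},{"translation":[12.5,22.5,0],"rotation":[0,0,0.65],"jaw":0},{"translation":[15,27,0],"rotation":[0,0,0.78],"jaw":0},{"translation":[17,31,0],"rotation":[0,0,0.91],"jaw":0},{"translation":[18.5,35.5,0],"rotation":[0,0,1.04],"jaw":0},{"translation":[19.5,40,0],"rotation":[0,0,1.17],"jaw":0},{"translation":[20,45,0],"rotation":[0,0,1.3],"jaw":0},{"translation":[20,50,0],"rotation":[0,0,1.43],"jaw":0},{"translation":[20,50,0],"rotation":[0,0,1.43],"jaw":0}]'
```

```text
time_s: 1.9
eef_pos: [352.2, 2.7, 460.6]
tcp_rot: [-180.0, -0.1, 99.6]
force: [-0.0, 0.1, -0.3]
width: -0.1
finger_force: 0.0
```

```bash
python3 -m handwheel '[{"translation":[0.5,4.5,0],"rotation":[0,0,0.13],"jaw":0},{"translation":[1,9,0],"rotation":[0,0,0.26],"jaw":0},{"translation":[1,13.5,0],"rotation":[0,0,0.39],"jaw":0},{"translation":[1,18,0],"rotation":[0,0,0.52],"jaw":0},{"translation":[1.2,22,-2],"rotation":[0,0,0.65],"jaw":0},{"translation":[1.2,26,-5],"rotation":[0,0,0.78],"jaw":0},{"translation":[1.2,30,-8],"rotation":[0,0,0.815],"jaw":0},{"translation":[1.2,33.1,-11],"rotation":[0,0,0.815],"jaw":0},{"translation":[1.2,33.1,-16],"rotation":[0,0,0.815],"jaw":0},{"translation":[1.2,33.1,-21],"rotation":[0,0,0.815],"jaw":0},{"translation":[1.2,33.1,-26],"rotation":[0,0,0.815],"jaw":0},{"translation":[1.2,33.1,-30],"rotation":[0,0,0.815],"jaw":0}]'
python3 -m handwheel '[{"translation":[0,0,-3],"rotation":[0,0,0],"jaw":0},{"translation":[0,0,-5],"rotation":[0,0,0],"jaw":0},{"translation":[0,0,-5],"rotation":[0,0,0],"jaw":0},{"translation":[0,0,-5],"rotation":[0,0,0],"jaw":0}]'
python3 - <<'E'
from h import *
o=ctrl.get_obs();p=o["eef_pos"];print(p,o["tcp_rot"])
for n in("top","side"): print(n,proj(n,p))
a,b=(camera(n)[:,:,::-1] for n in("top","side"))
a=cv2.resize(a[180:325,250:390],None,fx=2.85,fy=2.85,interpolation=cv2.INTER_CUBIC);b=cv2.resize(b[165:310,260:400],None,fx=2.85,fy=2.85,interpolation=cv2.INTER_CUBIC)
cv2.imwrite("pics/near.png",np.hstack([a,b]))
E
```

```text
time_s: 3.1
eef_pos: [363.7, 327.0, 156.9]
tcp_rot: [-179.8, -0.1, 145.4]
force: [1.0, 0.4, -0.1]
width: -0.1
finger_force: 0.0
time_s: 3.5
eef_pos: [364.8, 328.1, 111.3]
tcp_rot: [-180.0, -0.0, 145.5]
force: [0.9, -0.3, 0.6]
width: 0.2
finger_force: 0.0
[364.75595188 328.08030102 111.2903067 ] [-1.79956726e+02 -8.47306429e-03  1.45458921e+02]
top [295.72747412 289.23849884]
side [335.59598332 241.76147279]
```

View pics/near.png

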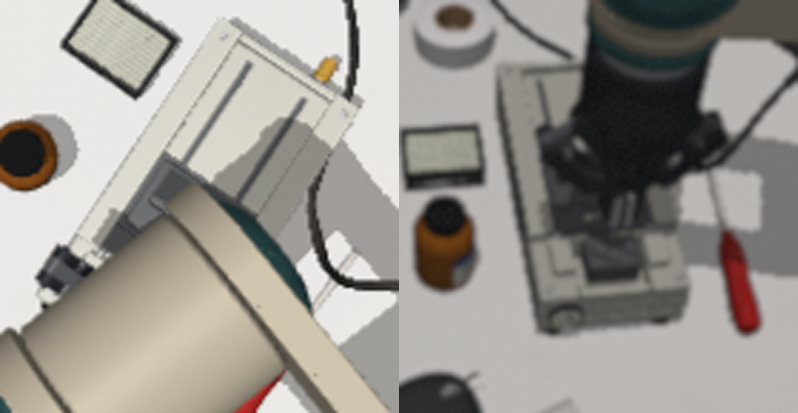

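The side view shows the shut fingertips above the pad, at crop (222,228) with the pad at crop (213,257). That agrees with the projection, so I press down in small steps.

```bash
python3 -m handwheel '[{"translation":[0,0,-2],"rotation":[0,0,0],"jaw":0},{"translation":[0,0,-3],"rotation":[0,0,0],"jaw":0},{"translation":[0,0,-3.6],"rotation":[0,0,0],"jaw":0},{"translation":[0,0,-3.9],"rotation":[0,0,0],"jaw":0},{"translation":[0,0,-4.1],"rotation":[0,0,0],"jaw":0},{"translation":[0,0,-4.1],"rotation":[0,0,0],"jaw":0}]'
python3 -m handwheel '[{"translation":[0,0,-0.1],"rotation":[0,0,0],"jaw":0},{"translation":[0,0,-0.2],"rotation":[0,0,0],"jaw":0},{"translation":[0,0,-0.2],"rotation":[0,0,0],"jaw":0},{"translation":[0,0,-0.2],"rotation":[0,0,0],"jaw":0}]'
```

```text
time_s: 4.2
eef_pos: [364.7, 328.8, 70.8]
tcp_rot: [180.0, 0.0, 145.5]
force: [-1.6, -1.5, 3.1]
width: -0.1
finger_force: 1.7
time_s: 4.6
eef_pos: [364.8, 328.8, 68.7]
tcp_rot: [180.0, 0.0, 145.5]
force: [-2.1, -1.5, 5.9]
width: 0.4
finger_force: 2.5
```

```bash
python3 -m handwheel '[{"translation":[0,0,-0.1],"rotation":[0,0,0],"jaw":0},{"translation":[0,0,-0.1],"rotation":[0,0,0],"jaw":0},{"translation":[0,0,-0.1],"rotation":[0,0,0],"jaw":0},{"translation":[0,0,-0.1],"rotation":[0,0,0],"jaw":0}]'
python3 -m handwheel '[{"translation":[0,0,1],"rotation":[0,0,0],"jaw":0},{"translation":[0,0,4],"rotation":[0,0,0],"jaw":0},{"translation":[0,0,6],"rotation":[0,0,0],"jaw":0},{"translation":[0,0,6],"rotation":[0,0,0],"jaw":0},{"translation":[0,0,6],"rotation":[0,0,0],"jaw":0}]'
python3 - <<'E'
from h import *
print(ctrl.get_obs()["eef_pos"])
a,b=(camera(n)[:,:,::-1] for n in("top","side"))
a=cv2.resize(a[180:325,250:390],None,fx=2.85,fy=2.85,interpolation=cv2.INTER_CUBIC);b=cv2.resize(b[165:310,260:400],None,fx=2.85,fy=2.85,interpolation=cv2.INTER_CUBIC)
cv2.imwrite("pics/rel.png",np.hstack([a,b]))
E
```

```text
time_s: 5.0
eef_pos: [364.8, 328.9, 67.9]
tcp_rot: [179.9, 0.0, 145.5]
force: [-3.3, -2.7, 7.6]
width: -0.0
finger_force: 3.6
time_s: 5.5
eef_pos: [364.6, 328.6, 127.1]
tcp_rot: [180.0, 0.0, 145.5]
force: [-0.9, 0.1, -1.0]
width: 0.0
finger_force: 0.0
[364.57607812 328.62407612 127.08528426]
```

View pics/rel.png

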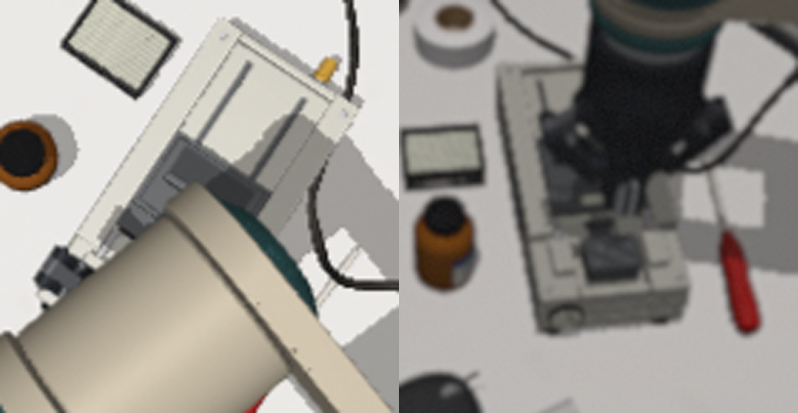

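The lid's rear-left corner went from top-crop (168,155) to (183,135), about 16 mm, so it is free. The pad is up again at side-crop (213,255). Next I go over the flat part of the lid in front of the step and lower.

```bash
python3 -m handwheel '[{"translation":[2.5,-1.7,0],"rotation":[0,0,0],"jaw":0},{"translation":[5.1,-3.5,0],"rotation":[0,0,0],"jaw":0},{"translation":[5.1,-3.5,-1],"rotation":[0,0,0],"jaw":0},{"translation":[5.1,-3.5,-3],"rotation":[0,0,0],"jaw":0},{"translation":[5.1,-3.5,-4.5],"rotation":[0,0,0],"jaw":0},{"translation":[5.1,-3.5,-5.3],"rotation":[0,0,0],"jaw":0},{"translation":[5.1,-3.5,-5.3],"rotation":[0,0,0],"jaw":0},{"translation":[5.1,-3.5,-5.3],"rotation":[0,0,0],"jaw":0}]'
python3 -m handwheel '[{"translation":[0.4,-0.3,0],"rotation":[0,0,0],"jaw":0},{"translation":[0.8,-0.6,0],"rotation":[0,0,0],"jaw":0},{"translation":[1.2,-0.8,0],"rotation":[0,0,0],"jaw":0},{"translation":[1.6,-1.1,0],"rotation":[0,0,0],"jaw":0},{"translation":[2,-1.4,0],"rotation":[0,0,0],"jaw":0},{"translation":[2.4,-1.7,0],"rotation":[0,0,0],"jaw":0}]'
```

```text
time_s: 6.4
eef_pos: [415.4, 293.8, 74.5]
tcp_rot: [180.0, -0.0, 145.5]
force: [-0.7, -0.1, 0.1]
width: 0.1
finger_force: 0.0
time_s: 7.0
eef_pos: [439.9, 276.4, 74.4]
tcp_rot: [180.0, -0.0, 145.5]
force: [-2.0, 0.3, -0.3]
width: 0.3
finger_force: 0.5
```

No upward force, and a light push force: it is pushing. I continue along the same line and slow down at the end.

```bash
python3 -m handwheel '[{"translation":[0.5,-0.3,0],"rotation":[0,0,0],"jaw":0},{"translation":[1,-0.7,0],"rotation":[0,0,0],"jaw":0},{"translation":[1.5,-1,0],"rotation":[0,0,0],"jaw":0},{"translation":[2,-1.4,0],"rotation":[0,0,0],"jaw":0},{"translation":[2.5,-1.7,0],"rotation":[0,0,0],"jaw":0},{"translation":[2.9,-2,0],"rotation":[0,0,0],"jaw":0},{"translation":[3.2,-2.2,0],"rotation":[0,0,0],"jaw":0},{"translation":[3.5,-2.4,0],"rotation":[0,0,0],"jaw":0},{"translation":[3.7,-2.55,0],"rotation":[0,0,0],"jaw":0},{"translation":[3.9,-2.7,0],"rotation":[0,0,0],"jaw":0},{"translation":[3.9,-2.7,0],"rotation":[0,0,0],"jaw":0}]'
python3 -m handwheel '[{"translation":[-0.5,0.35,0],"rotation":[0,0,0],"jaw":0},{"translation":[-1,0.7,0],"rotation":[0,0,0],"jaw":0},{"translation":[-1,0.7,2],"rotation":[0,0,0],"jaw":0},{"translation":[-1,0.7,6],"rotation":[0,0,0],"jaw":0},{"translation":[-4,2.5,10],"rotation":[0,0,0],"jaw":0},{"translation":[-8,5,15],"rotation":[0,0,0],"jaw":0},{"translation":[-12,7,20],"rotation":[0,0,0],"jaw":0},{"translation":[-12,7,25],"rotation":[0,0,0],"jaw":0},{"translation":[-12,7,25],"rotation":[0,0,0],"jaw":0}]'
python3 - <<'E'
from h import *
a,b=(camera(n)[:,:,::-1] for n in("top","side"))
a=cv2.resize(a[180:325,250:390],None,fx=2.85,fy=2.85,interpolation=cv2.INTER_CUBIC);b=cv2.resize(b[165:310,260:400],None,fx=2.85,fy=2.85,interpolation=cv2.INTER_CUBIC)
cv2.imwrite("pics/end.png",np.hstack([a,b]))
E
```

```text
time_s: 8.1
eef_pos: [478.8, 249.4, 74.2]
tcp_rot: [-180.0, 0.0, 145.5]
force: [-0.1, 0.2, 0.4]
width: 0.2
finger_force: 0.0
time_s: 9.0
eef_pos: [356.9, 320.6, 328.1]
tcp_rot: [179.8, 0.1, 145.6]
force: [0.6, 0.5, 0.1]
width: 0.2
finger_force: 0.0
```

View pics/end.png

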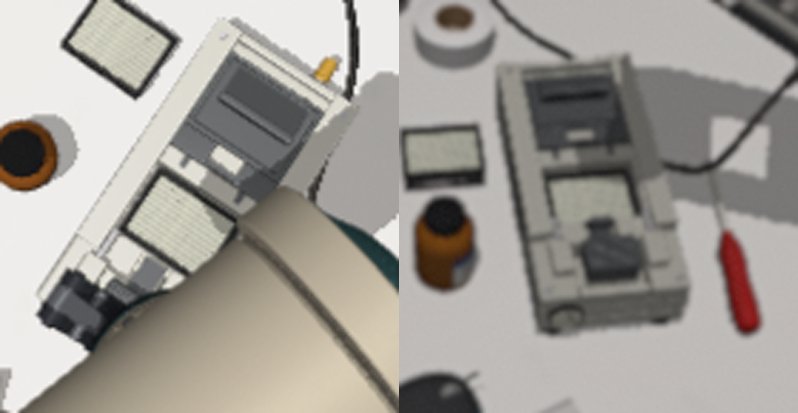

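The picture shows the filter fully uncovered, with bare seat between the well and the lid's front edge. The lid's rear-left corner is now at top-crop (228,53), about 79 mm of travel, so the lid is at about x = 65 mm. It lies flat between the guides, the tab is up, and the bystanders in view have not moved.

```bash
python3 -c "
from rig import workorder
print(workorder.close_job())"
```

```text
the job is handed in; nothing more can be done
None
```

The filter unit is open and the job is handed in: I pressed the tab and pushed the lid back to about x = 65 mm on the rear deck, leaving the filter fully uncovered, the tab up again and the robot touching nothing; the hand-in call gave no verdict.

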